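# Find the matching display trims with two radius leaves

## Task

Use the two radius leaves to find which trim samples in the rack have the right curve: touch the orange concave leaf to the blue rounded samples, then the yellow convex leaf to the white hollowed ones. A leaf that does not match stands proud and rocks; on the one that matches, press it home lightly (5 to 10 N for about a second) so that it sits flush with no rock, and leave it standing there, about the middle of the sample's length. Do the orange leaf first; always touch gently, never pushing a sample with more than about 20 N, and leave the other things on the bench where they are.

Things in the scene. Friction and masses are not known exactly. Their poses are not given: they have to be found in the camera images.
- concave_leaf: Loose orange leaf, 0.1 kg: arch with upright handle. Origin: centre of the arch's curve, in the plane of its flat feet; z up the handle, profile in y-z, 18 mm thick (x). Arch half round, radius 17, feet 17 to 27 mm out along y, head top z = 26. Handle 18 (x) by 24 (y) up to z = 66: grip across x at z = 52, tips above 26. Starts upright in either place of the stand, origin 26 mm over the bench.
- convex_leaf: Loose yellow leaf, 0.1 kg: round nose down, upright handle. Origin: centre of the nose's curve, in the plane of its flat shoulders; z up the handle, profile in y-z, 18 mm thick (x). Nose half round, radius 16, below z = 0; shoulders out to 27 mm along y, head top z = 20. Handle 18 (x) by 24 (y) up to z = 66: grip across x at z = 52. Starts upright in the stand's other place, origin 26 mm up.
- leaf_stand: Fixed grey stand, 50 mm (x) by 190 (y), 26 high: two places 45 mm either side of its middle along y, each a pair of rails with a 37 mm slot between, on which a leaf stands by its feet or shoulders, leaf x along the stand's x. Origin: centre of its underside.
- rack: Fixed aluminium tray, 58 mm (x) by 278 (y), walls 20 high, four pockets 68 mm apart along y. Each holds a loose trim sample of 0.2 kg (46 mm along x, 61 along y, 1 mm of play) with a flat deck 46 mm over the bench and a curve along x in its middle. Places 1, 2: blue, rounded ridges. Places 3, 4: white, hollow channels. Within each pair the order changes. Origin: centre of its underside.
- place_1 (a point): Rack place 1 (the +y end): middle of the deck, on the curve's axis, which runs along this x; z up. A leaf that is home has its origin here, its x along this x, either way round. Blue sample: half-round ridge on the deck, radius 16 mm (orange leaf goes over it, feet flush on the deck) in one of places 1 and 2, 18.5 mm (leaf stands 6 to 7 mm proud) in the other.
- place_2 (a point): Rack place 2 (second from the +y end): middle of the deck, on the curve's axis, which runs along this x; z up. A leaf that is home has its origin here, its x along this x, either way round. Blue sample: half-round ridge on the deck, radius 16 mm (orange leaf goes over it, feet flush on the deck) in one of places 1 and 2, 18.5 mm (leaf stands 6 to 7 mm proud) in the other.
- place_3 (a point): Rack place 3 (third from the +y end): middle of the deck, on the curve's axis, which runs along this x; z up. A leaf that is home has its origin here, its x along this x, either way round. White sample: half-round channel in the deck, radius 17 mm (yellow leaf goes in, shoulders flush on the deck) in one of places 3 and 4, 14.5 mm (leaf stands 6 to 7 mm proud) in the other.
- place_4 (a point): Rack place 4 (the -y end): middle of the deck, on the curve's axis, which runs along this x; z up. A leaf that is home has its origin here, its x along this x, either way round. White sample: half-round channel in the deck, radius 17 mm (yellow leaf goes in, shoulders flush on the deck) in one of places 3 and 4, 14.5 mm (leaf stands 6 to 7 mm proud) in the other.
- toy_car: Bystander: loose red toy car, 75 x 40 x 34 mm. Origin: centre of underside.
- toy_fish: Bystander: loose orange and white round toy fish, 56 mm across, 50 mm high. Origin: centre of underside.
- paint_jar: Bystander: loose blue paint jar, 60 mm across, 75 mm high. Origin: centre of underside.
- screwdriver: Bystander: loose screwdriver lying on the bench. Origin: middle of its underside.
- tape_roll: Bystander: loose yellow ring of tape, 90 mm across, 24 mm high. Origin: centre of underside.
- cup: Bystander: loose blue cup, 72 mm across, 85 mm high. Origin: centre of underside.
- toy_whale: Bystander: loose blue and white round toy, 56 mm across, 50 mm high. Origin: centre of underside.
Not all that is in view belongs to the job. Of the things like the concave_leaf, leave any that is green; of the rest the larger one is meant.

How it is judged:
On the way, in this order (a step that is already met when the one before it is completed fails the run):
1. the orange leaf is pressed home, flush on the blue sample it matches, with a light load for 0.3 s (((z of concave_leaf in the frame of place_1 between -0.003 and 0.003 m and y of concave_leaf in the frame of place_1 between -0.005 and 0.005 m and x of concave_leaf in the frame of place_1 between -0.015 and 0.015 m) or (z of concave_leaf in the frame of place_2 between -0.003 and 0.003 m and y of concave_leaf in the frame of place_2 between -0.005 and 0.005 m and x of concave_leaf in the frame of place_2 between -0.015 and 0.015 m)) and angle between concave_leaf's own z axis and vertical below 0.07 rad and contact force between rack and anything else above 12 N), for 0.3 s.
2. then the yellow leaf is pressed home, flush on the white sample it matches, with a light load for 0.3 s (((z of convex_leaf in the frame of place_3 between -0.003 and 0.003 m and y of convex_leaf in the frame of place_3 between -0.005 and 0.005 m and x of convex_leaf in the frame of place_3 between -0.015 and 0.015 m) or (z of convex_leaf in the frame of place_4 between -0.003 and 0.003 m and y of convex_leaf in the frame of place_4 between -0.005 and 0.005 m and x of convex_leaf in the frame of place_4 between -0.015 and 0.015 m)) and angle between convex_leaf's own z axis and vertical below 0.07 rad and contact force between rack and anything else above 12 N), for 0.3 s.
At the end, for the whole second after the job is handed in: The orange leaf stands home on the matching blue sample (place 1 or 2) and the yellow leaf on the matching white one (place 3 or 4): origin within 3 mm in height and 5 mm across the curve of the place's point, within 15 mm along the curve, tilted less than 0.07 rad, both released and at rest (((z of concave_leaf in the frame of place_1 between -0.003 and 0.003 m and y of concave_leaf in the frame of place_1 between -0.005 and 0.005 m and x of concave_leaf in the frame of place_1 between -0.015 and 0.015 m) or (z of concave_leaf in the frame of place_2 between -0.003 and 0.003 m and y of concave_leaf in the frame of place_2 between -0.005 and 0.005 m and x of concave_leaf in the frame of place_2 between -0.015 and 0.015 m)) and angle between each of concave_leaf, convex_leaf's own z axis and vertical below 0.07 rad and ((z of convex_leaf in the frame of place_3 between -0.003 and 0.003 m and y of convex_leaf in the frame of place_3 between -0.005 and 0.005 m and x of convex_leaf in the frame of place_3 between -0.015 and 0.015 m) or (z of convex_leaf in the frame of place_4 between -0.003 and 0.003 m and y of convex_leaf in the frame of place_4 between -0.005 and 0.005 m and x of convex_leaf in the frame of place_4 between -0.015 and 0.015 m)) and linear speed of each of concave_leaf, convex_leaf below 0.02 m/s and angular speed of each of concave_leaf, convex_leaf below 0.2 rad/s and contact force between the fingers and concave_leaf below 0.1 N and contact force between the fingers and convex_leaf below 0.1 N); the robot touches nothing.
It fails at once if a sample is pushed too hard: the samples load the rack with more than 40 N, all its contacts added up (their own weight and the leaves' is 8 to 10 N of it) (contact force between rack and anything else above 40 N).
It fails at once if a bystander is moved by more than 20 mm (distance of any of toy_car, toy_fish, paint_jar, screwdriver, tape_roll, cup, toy_whale from where it was at the start of the episode above 0.02 m).
It also fails if it takes over 72 s, if anything falls off the work surface, if the arm or the gripper's body presses on something with over 40 N, if the wrist force passes 120 N, or if a joint passes its speed limit or range.

## Robot

A 7-joint arm with a two-finger parallel gripper is mounted at the origin on the work surface. World frame = base frame: x ahead of the robot, y to its left, z up, the work surface at z = 0. Lengths are in m, angles in rad, forces in N, time in s.
With the tool pointing down it reaches from about 0.4 to 0.85 m from the base axis. Payload 4.5 kg.
Tool frame: the origin (TCP) lies on the centre line of the jaws, within the pads' length; the fingertips stand r.tips_ahead ahead of it and the grasp point (between the pads) is the TCP (r.tips_ahead is the distance from the TCP to the fingertips, in m); z points along the fingers, y is the direction in which the jaws open and shut (so a half turn about z gives the same grasp; the last joint's range is limited). The gripper opens to 88 mm and grips with 3 to 60 N. Pads are 18 mm wide; open, the fingers measure 123 mm over their backs; the gripper's body (75 mm by 187 mm) begins 45 mm behind the grasp point.
Start: joints at [-1.212, 0.689, -0.195, 1.565, 0.157, 0.902, -0.215], TCP at [0.199, 0.592, 0.219] pointing down, gripper open.
Joint ranges: [-3.01, 3.01], [-0.46, 2.08], [-1.47, 1.51], [0.13, 2.56], [-1, 4.14], [0.04, 2.09], [-2.66, 2.66]. Speed limits (rad/s): [2.57, 2.57, 3.14, 3.14, 3.14, 3.14, 3.14].

## Interface

Orientations are given as a unit quaternion [x, y, z, w].
In Python, from plant import r gives the robot as it stands.
- The arm moves only by the shell command python3 -m inch 'ROWS' [FORCE]. ROWS is JSON, a list of rows, each a list of 5 numbers: the shift along the world's x, y, z in units of 25 mm (1.0 is 25 mm), then the turn about the world's z in units of 6 degrees (1.0 is 6 degrees), then the finger opening in mm, from 0 to 88.1. A call has 1 to 5 rows; each row shifts and turns the commanded pose from where the row before left it; what a row does not reach is not made up. A row lasts 1/10 s, in which the tool goes at most 50 mm and 8.59 degrees, less where a joint would pass 70% of its speed; a pose out of reach is approached as far as the arm can. A call is refused whole if a number of a shift passes 1 or a number of a turn 1, either way. A call with a gripper value outside its range is refused whole. The fingers move at their own pace and stop on an object; FORCE is the grip in N (left out, the last holds). Time passes only in rows, so rows that do not move let the fingers close. It gives the time, the measured TCP pose, the force and the opening at its end, in the units of the state.
- r.get_state(): the state, without advancing time (a new reading comes with each control period).
- r.snapshot(name): name is "side" or "top"; returns a dict with "pixels" (480x640x3 uint8, red, green, blue), "range_z" (480x640 float32, m along the optical axis (not along the pixel's ray), 0 where there is no reading), "K" (3x3 intrinsics, pixels), "k1" (the pictures are not rectified: a ray, as slopes to the right and down, at radius r is drawn at 1 + k1 r^2 times it, then the intrinsics apply), "position" and "attitude" of the camera in the world. Camera axes: x right, y up, looking along -z (the intrinsics and any distortion apply to the point x, -y, -z); pixel columns grow to the right and rows downward; lengths in m; the calibration is good to about 2 mm. A picture is of the moment at which its call begins.
- r.finish_job(): hands the job in, once; it reports no verdict.
The state is a dict: "clock": time; "q": joint angles; "qd": joint speeds; "joint_torque": joint torques, N m; "tool_pos": TCP position; "eef_rot": TCP orientation; "contact_force": force on the tool from outside, world axes, zero at the start; "moment": the same for the moment, N m; "opening": opening from 0.0 (shut) to 1.0 (fully open).
Only numpy, scipy, OpenCV 4.12 (cv2) and the standard library are available. Lean on these libraries where they do the work, as an engineer would, in place of code of your own. Each camera call takes 0.05 s, during which the arm holds its last target. There are 200 camera calls.

## Working session

There is one attempt and no reset: what is moved stays moved. The work goes in short steps, Python scripts to look and compute and a shell command to move; the robot and the scene stay as the last step left them, time stands still between calls to the robot, and variables do not carry over. Pictures are saved under pics/ and viewed, about 8 in all and at most 12, crops included, and the job is handed in when it is done.

```bash
mkdir -p pics; ls
cat > h.py <<'E'
import numpy as np, cv2
from scipy.spatial.transform import Rotation as R
from plant import r
def snap(n):
    s=r.snapshot(n); s['R']=R.from_quat(s['attitude']).as_matrix() if np.size(s['attitude'])==4 else np.array(s['attitude']); return s
def rays(s,uv):
    K=np.array(s['K']);uv=np.asarray(uv,float).reshape(-1,1,2)
    # undistort (drawn = ray*(1+k1 r^2))
    p=cv2.undistortPointsIter(uv,K,np.array([s['k1'],0,0,0.]),None,None,(3,50,1e-10)).reshape(-1,2)
    return np.c_[p[:,0],-p[:,1],-np.ones(len(p))]@s['R'].T
def on_plane(s,uv,z):
    d=rays(s,uv);o=np.array(s['position']);return o+d*((z-o[2])/d[:,2])[:,None]
def cloud(s):
    v,u=np.mgrid[0:480,0:640];d=rays(s,np.c_[u.ravel(),v.ravel()])
    return (np.array(s['position'])+d*s['range_z'].reshape(-1,1)).reshape(480,640,3)
E
python3 - <<'E'
from h import *
for n in('top','side'):
    s=snap(n);print(n,s['K'],s['k1'],s['position'],s['attitude'])
    cv2.imwrite(f'pics/{n}0.png',s['pixels'][...,::-1]);np.savez(f'{n}0.npz',**s)
st=r.get_state();print({k:np.round(v,3) for k,v in st.items()},r.tips_ahead)
E
```

```text
pics
top [[441.94128276   0.         332.28241523]
 [  0.         441.94128276 237.92427031]
 [  0.           0.           1.        ]] -0.008926684208332331 [0.39682022 0.01700766 1.05120101] [ 0.04180149 -0.05066724 -0.69762431  0.71344642]
side [[492.04573459   0.         310.29714809]
 [  0.         492.04573459 245.65859222]
 [  0.           0.           1.        ]] -0.03436608019417193 [ 0.08987619 -0.48844153  0.75227694] [ 0.36008131 -0.13850386 -0.33615095  0.85916277]
{'clock': np.float64(0.1), 'q': array([-1.212,  0.69 , -0.195,  1.566,  0.157,  0.903, -0.215]), 'qd': array([ 0.001, -0.002, -0.002, -0.003,  0.002, -0.001, -0.   ]), 'joint_torque': array([-2.0000e-03, -5.2850e+01, -1.2710e+00, -1.5384e+01, -5.3000e-02,
        2.0000e-03,  0.0000e+00]), 'tool_pos': array([0.199, 0.592, 0.218]), 'eef_rot': array([ 0.162,  0.987, -0.001, -0.   ]), 'contact_force': array([ 0.378, -0.969, -0.103]), 'moment': array([ 0.021,  0.01 , -0.021]), 'opening': np.float64(1.0)} 0.019
```

View pics/top0.png

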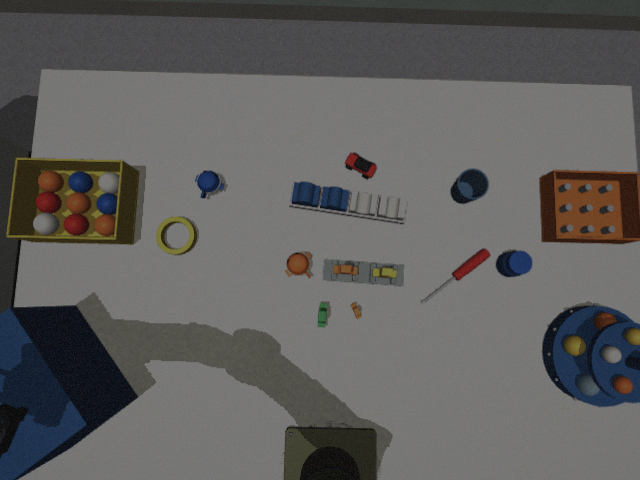

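View pics/side0.png

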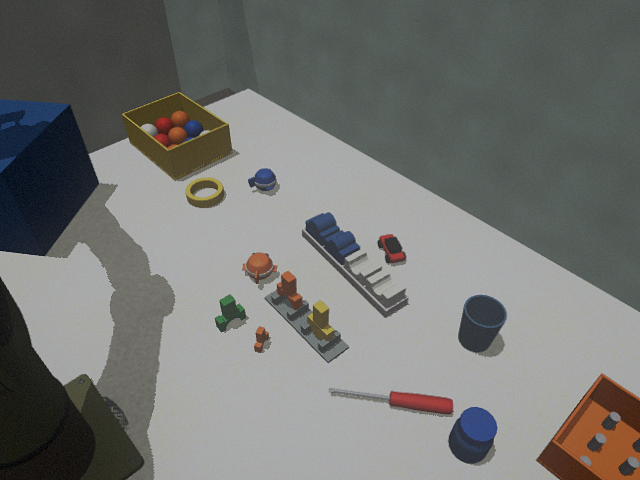

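The top view shows the stand at about (363,272), with the orange leaf at (345,269) and the yellow leaf at (384,272). The rack is centred near (349,202), blue end to the left (+y). A green decoy is at (322,314) and a small orange decoy at (356,310). Next I measure these.

```bash
cat > meas.py <<'E'
from h import *
def comps(m,amin=60):
    n,l,st,c=cv2.connectedComponentsWithStats(m.astype(np.uint8));return [l==i for i in range(1,n) if st[i,4]>=amin]
def rect(P):
    (c,(w,h),a)=cv2.minAreaRect((P[:,:2]*1000).astype(np.float32))
    if w<h: w,h,a=h,w,a+90
    a=(a-90+90)%180-90   # direction of long side relative to +y
    return np.round([c[0],c[1],w,h,a],1)
def run(tag=''):
  for n in('top','side'):
    s=snap(n);C=cloud(s);ok=s['range_z']>0
    H,S,V=cv2.split(cv2.cvtColor(s['pixels'],cv2.COLOR_RGB2HSV))
    X,Y,Z=C[...,0],C[...,1],C[...,2]
    bench=ok&(X>.3)&(X<.7)&(np.abs(Y)<.4)
    print(n,'bench z',np.median(Z[bench&(S<40)&(np.abs(Z)<.02)]))
    for nm,lo,hi in(('orange',4,16),('yellow',20,32)):
        m=bench&(H>=lo)&(H<=hi)&(S>130)&(V>60)
        for k in comps(m,40):
            P=C[k];t=P[:,2]>.07
            if t.sum()>8:
                v,u=np.nonzero(k);v,u=v[t],u[t]
                print(nm,'handle n',t.sum(),'zmax',np.percentile(P[t,2],90).round(4))
                top=P[t][P[t,2]>.086]
                if len(top)>4: print('  top pts',rect(top),top.mean(0).round(4))
            a=P[P[:,2]>.03]
            if len(a)>20: print('  all',rect(a),len(a))
    for nm,z0,z1 in(('stand',.018,.034),('wall',.016,.024),('deck',.040,.050),('rackall',.03,.075)):
        m=bench&(Z>z0)&(Z<z1)
        for k in comps(m,60): print(nm,k.sum(),rect(C[k]),C[k].mean(0).round(4))
    cv2.imwrite(f'pics/crop_{n}{tag}.png',cv2.resize(s['pixels'][170:300,270:420] if n=='top' else s['pixels'][200:370,230:420],None,fx=4,fy=3.5,interpolation=3)[...,::-1])
if __name__=='__main__': run()
E
python3 meas.py
```

```text
top bench z 0.00045052253778943285
  all [469.1  79.4  57.3  48.3 -13. ] 373
orange handle n 89 zmax 0.0942
  top pts [457.  -24.9  21.8  15.3   1.4] [ 0.4571 -0.0248  0.0921]
  all [457.2 -24.4  53.4  16.7  -4.2] 187
  all [366.7 -51.7  13.   10.  -61.6] 25
  all [453.  -95.6  16.7  15.1  -2.6] 52
yellow handle n 91 zmax 0.0942
  top pts [ 452.5 -114.    22.7   15.4    1.5] [ 0.4524 -0.114   0.0922]
  all [ 4.521e+02 -1.206e+02  3.680e+01  1.630e+01  3.000e-01] 115
stand 67 [ 6.919e+02 -7.200e+01  3.840e+01  1.500e+01 -5.000e-01] [ 0.6938 -0.0749  0.0231]
stand 175 [661.8 301.5  59.6  58.  -61.3] [0.6522 0.2946 0.0276]
stand 82 [ 668.2 -322.    52.6   23.2  -49.9] [ 0.6698 -0.3251  0.0257]
stand 829 [620.5 -31.2 276.5  59.   -7.3] [ 0.6089 -0.0501  0.0254]
stand 424 [532.  364.3  87.9  71.2 -89.8] [0.5314 0.361  0.0241]
stand 404 [ 479.5 -322.7  102.4   24.4   37.6] [ 0.4796 -0.3221  0.0238]
stand 160 [ 4.719e+02  8.410e+01  5.930e+01  5.700e+01 -3.000e-01] [0.4696 0.0827 0.0277]
stand 73 [ 4.592e+02 -1.000e-01  4.240e+01  1.190e+01  8.710e+01] [4.589e-01 4.000e-04 2.690e-02]
stand 
[... 4545 characters left out ...]
2 [656.1 304.3  63.5  50.4  45.8] [0.654  0.2954 0.0409]
rackall 2687 [622.6 -31.  267.8  50.6  -7.4] [ 0.6169 -0.0392  0.0458]
rackall 465 [468.   80.8  60.   52.5 -86.1] [0.4669 0.0761 0.0414]
rackall 354 [459.7 -25.8  56.2  20.9  -3.1] [ 0.4551 -0.0327  0.0519]
rackall 291 [355.   24.3  24.   20.6 -88.9] [0.3535 0.0208 0.0548]
rackall 615 [ 674.1 -302.7   62.1   30.9   19. ] [ 0.6803 -0.301   0.0547]
rackall 402 [ 454.1 -114.    56.4   19.4   -2. ] [ 0.4498 -0.1211  0.0491]
rackall 551 [ 637.7 -314.4   68.3   31.2   16.1] [ 0.6321 -0.317   0.0534]
rackall 95 [366.4 -53.6  19.   12.8 -62. ] [ 0.3654 -0.0551  0.041 ]
rackall 134 [ 471.4 -393.    30.7    9.3  -58.4] [ 0.4671 -0.394   0.0519]
```

```bash
python3 -m inch '[[0.9,-1,0,-0.8,88],[1,-1,0,-0.8,88],[1,-1,0,-0.8,88],[1,-1,0,-0.8,88],[1,-1,0,-0.8,88]]' 
python3 -m inch '[[1,-1,0,-0.8,88],[1,-1,0,-0.8,88],[1,-1,0,-0.8,88],[1,-1,0,-0.8,88],[1,-1,0,-0.8,88]]'
python3 -m inch '[[0.4,-1,0,-0.8,88],[0,-1,0,-0.8,88],[0,-1,0,-0.8,88],[0,-1,0,-0.8,88],[0,-1,0,-0.8,88]]'
python3 - <<'E'
from h import *
for n in('top0','side0'):
    s=dict(np.load(n+'.npz'));C=cloud(s).reshape(-1,3)[s['range_z'].ravel()>0]
    a=np.radians(-7.4);c=np.array([.6206,-.0308]);d=C[:,:2]-c
    X=d@[np.cos(a),np.sin(a)];Y=d@[-np.sin(a),np.cos(a)];Z=C[:,2]
    for i,y in enumerate((.102,.034,-.034,-.102)):
        m=(abs(X)<.02)&(abs(Y-y)<.030)&(Z>.015); yy,zz=Y[m]-y,Z[m]
        k=abs(yy)<.003;out=[np.median(zz[k]).round(4),k.sum()]
        b=(zz>.050) if i<2 else (zz<.042)
        q=np.c_[2*yy[b],2*(zz[b]),np.ones(b.sum())];p=np.linalg.lstsq(q,yy[b]**2+zz[b]**2,rcond=None)[0]
        print(n,i+1,'mid z',out,'circ y0,z0,r',p[:2].round(4),np.sqrt(p[2]+p[0]**2+p[1]**2).round(4),'halfwidth',np.round(np.ptp(yy[b])/2,4))
E
```

```text
clock: 0.7
tool_pos: [0.3227, 0.4662, 0.2186]
eef_rot: [0.365, 0.931, -0.0, 0.0]
contact_force: [-0.4, 0.7, -0.4]
opening: 1.0
clock: 1.2
tool_pos: [0.4477, 0.3412, 0.2186]
eef_rot: [0.55, 0.835, -0.0, -0.0]
contact_force: [0.4, 0.1, 0.2]
opening: 0.998
clock: 1.7
tool_pos: [0.4567, 0.2164, 0.2186]
eef_rot: [0.712, 0.702, -0.0, -0.0]
contact_force: [0.8, 0.2, -0.1]
opening: 1.001
top0 1 mid z [np.float64(0.0649), np.int64(44)] circ y0,z0,r [-0.0002  0.0482] 0.0171 halfwidth 0.0255
top0 2 mid z [np.float64(0.0627), np.int64(42)] circ y0,z0,r [-0.0002  0.0468] 0.0159 halfwidth 0.0258
top0 3 mid z [np.float64(0.0295), np.int64(41)] circ y0,z0,r [0.0001 0.044 ] 0.0154 halfwidth 0.0218
top0 4 mid z [np.float64(0.0316), np.int64(42)] circ y0,z0,r [-0.0009  0.0433] 0.0126 halfwidth 0.0202
side0 1 mid z [np.float64(0.0652), np.int64(42)] circ y0,z0,r [-0.0016  0.0513] 0.0146 halfwidth 0.0191
side0 2 mid z [np.float64(0.0622), np.int64(48)] circ y0,z0,r [-0.0022  0.0518] 0.0116 halfwidth 0.0194
side0 3 mid z [np.float64(0.03), np.int64(43)] circ y0,z0,r [-0.0049  0.0469] 0.0209 halfwidth 0.0295
side0 4 mid z [np.float64(0.0326), np.int64(46)] circ y0,z0,r [-0.0102  0.0366] 0.0181 halfwidth 0.0252
```

Both views agree on the ridge and channel heights. Ridge 2 is about 16 mm (ridge 1 is about 19) and channel 3 is about 17 mm (channel 4 is about 14.5). I expect places 2 and 3 to match, and the leaves will confirm it by contact. Next is the orange leaf.

```bash
python3 -m inch '[[0.05,-1,0,-0.37,88],[0,-1,0,0,88],[0,-1,0,0,88],[0,-1,0,0,88],[0,-1,0,0,88]]' 
python3 -m inch '[[0,-1,0,0,88],[0,-1,0,0,88],[0,-1,0,0,88],[0,-1,0,0,88],[0,-0.65,0,0,88]]' 
python3 -m inch '[[0,0,0,0,88],[0,0,-0.8,0,88],[0,0,-0.8,0,88],[0,0,-0.8,0,88],[0,0,-0.8,0,88]]' 
python3 -c "
from h import *
s=snap('side');cv2.imwrite('pics/a.png',cv2.resize(s['pixels'][180:400,200:450],None,fx=3,fy=2.7)[...,::-1])"
```

```text
clock: 2.2
tool_pos: [0.4581, 0.0914, 0.2186]
eef_rot: [0.724, 0.69, 0.0, 0.0]
contact_force: [-0.1, -1.1, -0.1]
opening: 1.002
clock: 2.7
tool_pos: [0.458, -0.0259, 0.2187]
eef_rot: [0.725, 0.689, -0.0, 0.0]
contact_force: [0.0, -0.5, -0.1]
opening: 0.999
clock: 3.2
tool_pos: [0.4585, -0.0223, 0.1379]
eef_rot: [0.724, 0.69, 0.001, -0.0]
contact_force: [-0.1, -0.5, -0.2]
opening: 0.996
```

View pics/a.png

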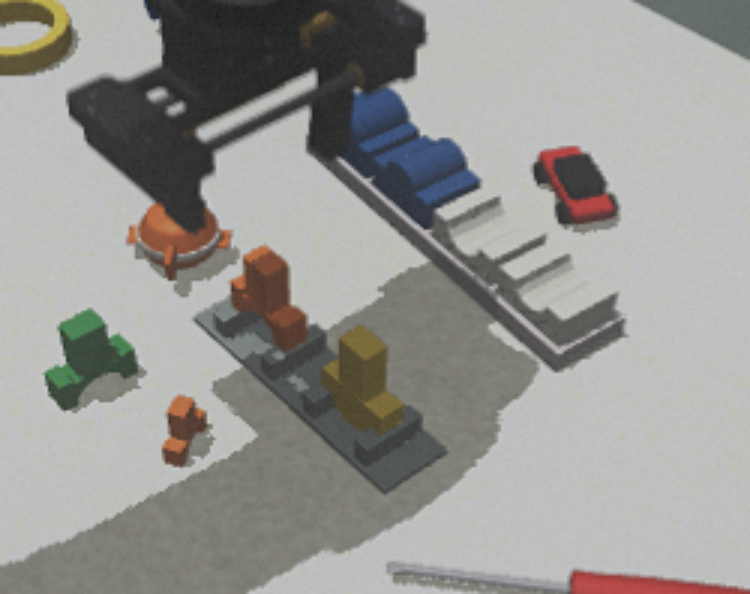

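The side view shows the open jaws straddling the orange handle (265,265) along x, clear of the fish. Now down and grip.

```bash
python3 -m inch '[[0,0,-0.6,0,88],[0,0,-0.6,0,88],[0,0,-0.6,0,88],[0,0,-0.6,0,88],[0,0,0,0,88]]' 
python3 -m inch '[[0,0,0,0,40],[0,0,0,0,30]]' 15
python3 -c "
from meas import *
run('b')" | grep -A1 -E 'orange|yellow'
```

```text
clock: 3.75
tool_pos: [0.4575, -0.0227, 0.0777]
eef_rot: [0.724, 0.69, -0.001, -0.001]
contact_force: [-0.1, -0.2, 0.7]
opening: 0.998
clock: 3.95
tool_pos: [0.4587, -0.0235, 0.0794]
eef_rot: [0.724, 0.69, 0.001, 0.0]
contact_force: [0.1, 0.1, 0.0]
opening: 0.838
orange handle n 78 zmax 0.0944
  top pts [ 4.576e+02 -2.460e+01  2.300e+01  1.490e+01 -4.000e-01] [ 0.458  -0.0256  0.0929]
--
yellow handle n 87 zmax 0.0944
  top pts [ 453.5 -114.7   22.2   15.9   -2.9] [ 0.4536 -0.1147  0.0928]
```

```bash
python3 -m inch '[[0,0,0,0,22],[0,0,0,0,22],[0,0,0,0,22],[0,0,0,0,22],[0,0,0,0,22]]' 15
python3 -m inch '[[0,0,0,0,22],[0,0,0,0,10],[0,0,0,0,10],[0,0,0,0,10],[0,0,0,0,10]]' 15
python3 -m inch '[[0,0,0,0,10],[0,0,0,0,10],[0,0,0,0,10]]' 20
```

```text
clock: 4.55
tool_pos: [0.4582, -0.0239, 0.0786]
eef_rot: [0.724, 0.689, 0.0, 0.0]
contact_force: [-0.1, 0.1, 0.2]
opening: 0.294
clock: 5.05
tool_pos: [0.4582, -0.0239, 0.0786]
eef_rot: [0.724, 0.689, 0.0, 0.0]
contact_force: [1.0, -0.9, -0.1]
opening: 0.117
clock: 5.35
tool_pos: [0.4582, -0.0239, 0.0787]
eef_rot: [0.724, 0.689, 0.0, 0.0]
contact_force: [-0.7, -0.6, 1.1]
opening: 0.113
```

The opening is 10 mm where the handle should stop it at 18, so I check.

```bash
python3 -c "
from meas import *
run('c')
s=snap('side');cv2.imwrite('pics/c.png',cv2.resize(s['pixels'][180:400,200:450],None,fx=3,fy=2.7)[...,::-1])" | grep -A1 -E 'orange|yellow'
```

```text
orange handle n 45 zmax 0.0937
  top pts [461.9 -29.6  21.5  11.9 -52. ] [ 0.4597 -0.0301  0.0924]
--
yellow handle n 91 zmax 0.0943
  top pts [ 453.7 -114.5   22.7   15.8   -5.7] [ 0.4536 -0.1147  0.0929]
```

View pics/c.png

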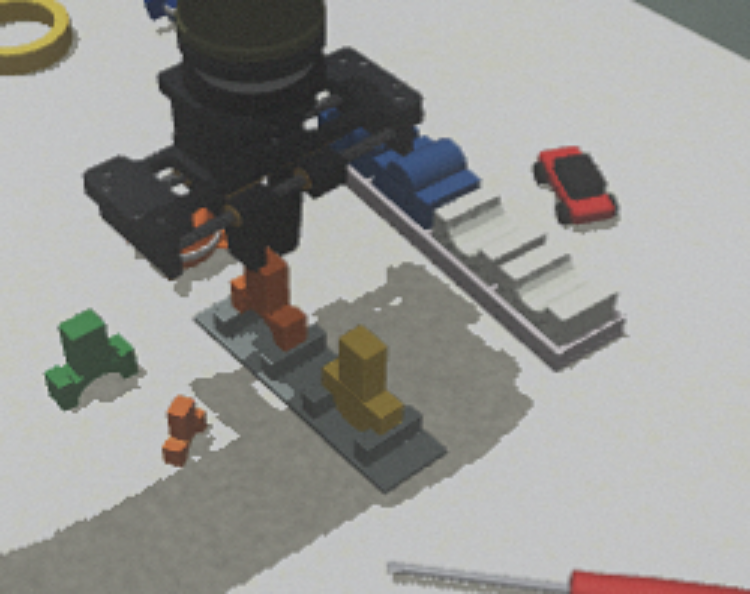

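```bash
python3 -c "
from meas import *
for n in('side','top'):
    s=snap(n);C=cloud(s);ok=s['range_z']>0
    V=s['pixels'].max(-1);X,Y,Z=np.moveaxis(C,-1,0)
    m=ok&(V<60)&(abs(X-.458)<.06)&(abs(Y+.01)<.08)&(Z>.045)&(Z<.2);P=C[m]
    print(n,m.sum())
    for z in np.arange(.05,.2,.01):
        q=P[(P[:,2]>=z)&(P[:,2]<z+.01)]
        if len(q)>3: print(z.round(2),len(q),q.min(0).round(3),np.median(q,0).round(3),q.max(0).round(3))
st=r.get_state();print(st['tool_pos'],st['q'],st['opening'],r.tips_ahead)"
```

```text
side 1056
0.1 58 [ 0.439 -0.036  0.101] [ 0.464 -0.033  0.106] [ 0.475 -0.017  0.11 ]
0.11 86 [ 0.438 -0.036  0.11 ] [ 0.463 -0.032  0.114] [ 0.474 -0.015  0.12 ]
0.12 82 [ 0.438 -0.037  0.12 ] [ 0.45  -0.033  0.124] [ 0.477 -0.013  0.13 ]
0.13 69 [ 0.437 -0.037  0.13 ] [ 0.447 -0.033  0.134] [ 0.477 -0.017  0.14 ]
0.14 36 [ 0.435 -0.036  0.141] [ 0.471 -0.034  0.145] [ 0.478 -0.014  0.149]
0.15 22 [ 0.47  -0.037  0.15 ] [ 0.472 -0.025  0.154] [ 0.478 -0.017  0.16 ]
0.16 35 [ 0.422 -0.059  0.161] [ 0.471 -0.029  0.168] [ 0.491 -0.019  0.17 ]
0.17 215 [ 0.401 -0.062  0.17 ] [ 0.454 -0.055  0.176] [ 0.517 -0.001  0.18 ]
0.18 340 [ 0.4   -0.061  0.18 ] [ 0.454 -0.051  0.187] [ 0.516 -0.004  0.19 ]
0.19 110 [ 0.399 -0.057  0.19 ] [ 0.449 -0.046  0.199] [ 0.518 -0.004  0.2  ]
top 0
[ 0.45816532 -0.02390308  0.07863498] [-6.72940498e-02  7.45410155e-01  3.04781242e-02  2.17959287e+00
 -9.57973905e-02  2.17734997e-01 -7.55862261e-04] 0.11585192820627913 0.019
```

The fingertips measure z≈0.100 in the camera, while the state implies about 0.060. The jaws therefore closed above the handle, whose top is at 0.092. I reopen, go down in steps and check the height offset with the camera.

```bash
cat > tip.py <<'E'
from meas import *
t=r.get_state()['tool_pos']
s=snap('side');C=cloud(s);ok=s['range_z']>0
V=s['pixels'].max(-1);X,Y,Z=np.moveaxis(C,-1,0)
m=ok&(V<60)&(abs(X-t[0])<.075)&(abs(Y-t[1])<.03)&(Z>.025)&(Z<t[2]+.1);P=C[m]
zt=np.percentile(P[:,2],1);q=P[P[:,2]<zt+.04]
b=P[P[:,2]>zt+.055]
print('state',t.round(4),'tip z',zt.round(4),'tips xy',q.min(0).round(4),q.max(0).round(4),'body z',np.percentile(b[:,2],2).round(4) if len(b) else None)
print('implied tcp z',(zt+r.tips_ahead).round(4))
E
python3 -m inch '[[0,0,0,0,56],[0,0,0,0,56],[0,0,0,0,56],[0,0,0,0,56],[0,0,0,0,56]]'
python3 -m inch '[[0,0,0,0,56],[0,0,0,0,56]]'
python3 tip.py
python3 -m inch '[[0,0,-0.3,0,56],[0,0,-0.3,0,56],[0,0,0,0,56]]'
python3 tip.py; python3 meas.py | grep -A1 -E 'orange'
```

```text
clock: 6.1
tool_pos: [0.4582, -0.0239, 0.0786]
eef_rot: [0.724, 0.689, 0.0, 0.0]
contact_force: [1.0, -0.6, -0.5]
opening: 0.54
clock: 6.3
tool_pos: [0.4582, -0.0239, 0.0786]
eef_rot: [0.724, 0.689, 0.0, 0.0]
contact_force: [-1.0, 0.5, 0.3]
opening: 0.636
state [ 0.4582 -0.0239  0.0786] tip z 0.1015 tips xy [ 0.4135 -0.0384  0.0997] [ 0.5012 -0.0121  0.1415] body z 0.1576
implied tcp z 0.1205
clock: 6.65
tool_pos: [0.4575, -0.0239, 0.0625]
eef_rot: [0.724, 0.689, -0.001, -0.001]
contact_force: [0.0, -0.4, 0.1]
opening: 0.632
state [ 0.4575 -0.0239  0.0625] tip z 0.0857 tips xy [ 0.4135 -0.0382  0.0846] [ 0.5    -0.012   0.1254] body z 0.1421
implied tcp z 0.1047
orange handle n 87 zmax 0.0946
  top pts [458.2 -25.3  23.4  15.7  -3.6] [ 0.4579 -0.0259  0.0929]
```

The offset is constant: true height = state + 0.042. I go down another 26 mm and grip.

```bash
python3 -m inch '[[0,0,-0.35,0,56],[0,0,-0.35,0,56],[0,0,-0.35,0,56],[0,0,0,0,56]]'
python3 tip.py
python3 -m inch '[[0,0,0,0,10],[0,0,0,0,10],[0,0,0,0,10],[0,0,0,0,10],[0,0,0,0,10]]' 25
python3 -m inch '[[0,0,0,0,10],[0,0,0,0,10]]' 25
python3 tip.py;python3 meas.py | grep -A1 -E 'orange'
```

```text
clock: 7.2
tool_pos: [0.4574, -0.0238, 0.0361]
eef_rot: [0.724, 0.689, -0.001, -0.001]
contact_force: [0.8, -0.2, 0.1]
opening: 0.638
state [ 0.4574 -0.0238  0.0361] tip z 0.0577 tips xy [ 0.413  -0.0375  0.0561] [ 0.4994 -0.0124  0.0962] body z 0.1135
implied tcp z 0.0767
clock: 7.75
tool_pos: [0.4583, -0.0239, 0.0375]
eef_rot: [0.724, 0.689, 0.0, 0.0]
contact_force: [0.7, -0.6, -0.9]
opening: 0.208
clock: 7.95
tool_pos: [0.4583, -0.0239, 0.0375]
eef_rot: [0.724, 0.689, 0.0, 0.0]
contact_force: [1.3, 0.4, 2.7]
opening: 0.2
state [ 0.4583 -0.0239  0.0375] tip z 0.0617 tips xy [ 0.4333 -0.037   0.0569] [ 0.4823 -0.0134  0.1011] body z 0.1186
implied tcp z 0.0807
```

Gripped: the opening is 17.6 mm and the leaf origin is at state z − 0.0115. I lift and carry it over place 2.

```bash
python3 -m inch '[[0,0,0.5,0,10],[0,0,0.8,0,10],[0,0,0.9,0,10],[0,0,0.8,0,10],[0,0,0.5,0,10]]'
python3 -m inch '[[0.6,0.1,0,-0.25,10],[0.9,0.2,0,-0.25,10],[0.9,0.2,0,-0.26,10],[0.9,0.2,0,0,10],[0.9,0.2,0,0,10]]'
python3 -m inch '[[0.9,0.1,0,0,10],[0.9,0.11,0,0,10],[0.5,0,0,0,10],[0.22,0,0,0,10],[0,0,0,0,10]]'
python3 tip.py
python3 -c "
from meas import *
for n in('top','side'):
    s=snap(n);C=cloud(s);H,S,V=cv2.split(cv2.cvtColor(s['pixels'],cv2.COLOR_RGB2HSV));Z=C[...,2]
    m=(H>=4)&(H<=16)&(S>120)&(V>40)&(abs(C[...,0]-.62)<.06)&(abs(C[...,1])<.06)&(Z>.08)
    P=C[m];print(n,m.sum(),P.min(0),P.max(0),rect(P))
    cv2.imwrite(f'pics/d{n}.png',cv2.resize(s['pixels'][130:330,200:450],None,fx=3,fy=3)[...,::-1])
"
```

```text
clock: 8.6
tool_pos: [0.4582, -0.0239, 0.126]
eef_rot: [0.724, 0.689, 0.0, 0.0]
contact_force: [0.2, -0.6, -1.7]
opening: 0.206
clock: 9.1
tool_pos: [0.5634, -0.0011, 0.1246]
eef_rot: [0.751, 0.66, -0.0, -0.0]
contact_force: [-0.3, 0.1, -0.6]
opening: 0.202
clock: 9.6
tool_pos: [0.6259, 0.0037, 0.1243]
eef_rot: [0.751, 0.66, -0.0, -0.0]
contact_force: [-0.2, 0.0, 0.1]
opening: 0.199
state [0.6259 0.0037 0.1243] tip z 0.0298 tips xy [ 0.6001 -0.0263  0.0256] [0.6207 0.0315 0.0573] body z 0.1487
implied tcp z 0.0488Traceback (most recent call last):
  File "<string>", line 6, in <module>
    P=C[m];print(n,m.sum(),P.min(0),P.max(0),rect(P))
                           ~~~~~^^^
    return umr_minimum(a, axis, None, out, keepdims, initial, where)
ValueError: zero-size array to reduction operation minimum which has no identity
```

```bash
cat > leaf.py <<'E'
from meas import *
import sys
lo,hi=(4,16) if sys.argv[1]=='o' else (20,32)
t=r.get_state()['tool_pos'];print('state',t.round(4))
s=snap('side');C=cloud(s);H,S,V=cv2.split(cv2.cvtColor(s['pixels'],cv2.COLOR_RGB2HSV));Z=C[...,2]
m=(H>=lo)&(H<=hi)&(S>120)&(V>40)&(abs(C[...,0]-t[0])<.05)&(abs(C[...,1]-t[1])<.05)&(Z>.035)
P=C[m];print(m.sum(),P.min(0).round(4),P.max(0).round(4),rect(P))
a=np.radians(-7.4);Y=(P[:,:2]-[.6206,-.0308])@[-np.sin(a),np.cos(a)];X=(P[:,:2]-[.6206,-.0308])@[np.cos(a),np.sin(a)]
print('rack frame y 1-99%',np.percentile(Y,[1,99]).round(4),'mid',np.percentile(Y,[1,99]).mean().round(4),'x',np.percentile(X,[1,99]).round(4),'z',np.percentile(P[:,2],[1,99]).round(4))
v,u=np.nonzero(m);v0,u0=int(np.median(v)),int(np.median(u))
cv2.imwrite(f'pics/{sys.argv[2]}.png',cv2.resize(s['pixels'][max(v0-70,0):v0+70,u0-80:u0+80],None,fx=4,fy=4,interpolation=3)[...,::-1])
E
python3 leaf.py o d
```

```text
state [0.6249 0.0037 0.1245]
115 [ 0.6118 -0.0255  0.116 ] [0.6324 0.0298 0.1827] [624.4   1.7  54.7  17.   -8.8]
rack frame y 1-99% [0.006  0.0593] mid 0.0326 x [-0.0089  0.0079] z [0.1163 0.1819]
```

View pics/d.png

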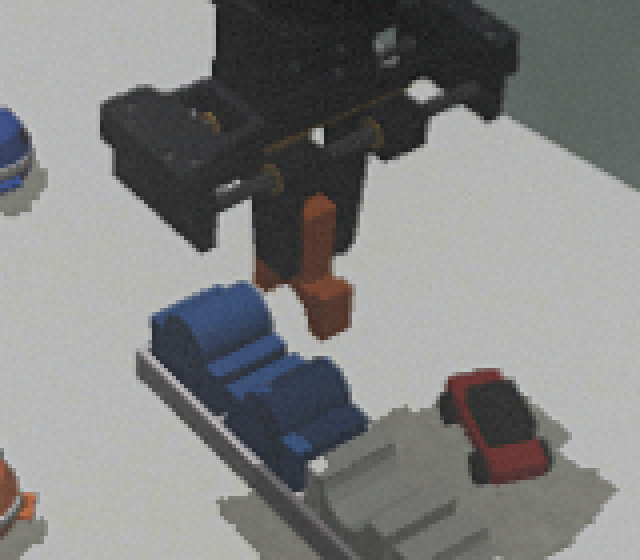

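The leaf hangs upright over ridge 2 and is aligned with the rack. I descend, then creep in small steps watching the force.

```bash
python3 -m inch '[[0,0.02,-0.5,0,10],[0,0,-0.6,0,10],[0,0,-0.6,0,10],[0,0,-0.4,0,10],[0,0,0,0,10]]'
python3 -m inch '[[0,0,-0.12,0,10],[0,0,0,0,10]]'
python3 -m inch '[[0,0,-0.12,0,10],[0,0,0,0,10]]'
python3 leaf.py o e
```

```text
clock: 10.25
tool_pos: [0.6245, 0.0044, 0.07]
eef_rot: [0.751, 0.66, -0.002, -0.001]
contact_force: [-1.0, 0.3, -1.5]
opening: 0.2
clock: 10.45
tool_pos: [0.6264, 0.0043, 0.0694]
eef_rot: [0.751, 0.66, 0.0, 0.0]
contact_force: [-0.0, -0.3, -0.7]
opening: 0.203
clock: 10.65
tool_pos: [0.6263, 0.0044, 0.0665]
eef_rot: [0.751, 0.66, 0.0, 0.0]
contact_force: [0.4, -0.7, -1.0]
opening: 0.202
state [0.6263 0.0044 0.0665]
145 [ 0.6141 -0.0244  0.0582] [0.6326 0.0311 0.1239] [625.2   3.3  54.8  17.2  -5.7]
rack frame y 1-99% [0.0073 0.0597] mid 0.0335 x [-0.0077  0.0091] z [0.0588 0.1234]
```

```bash
python3 -m inch '[[0,0,-0.12,0,10],[0,0,0,0,10]]'
python3 -m inch '[[0,0,-0.08,0,10],[0,0,0,0,10]]'
python3 -m inch '[[0,0,-0.06,0,10],[0,0,0,0,10]]'
```

```text
clock: 10.9
tool_pos: [0.626, 0.0044, 0.0631]
eef_rot: [0.751, 0.66, -0.0, -0.0]
contact_force: [-0.4, 0.3, -1.1]
opening: 0.203
clock: 11.1
tool_pos: [0.626, 0.0044, 0.0611]
eef_rot: [0.751, 0.66, -0.0, -0.0]
contact_force: [-0.2, -0.8, -1.4]
opening: 0.202
clock: 11.3
tool_pos: [0.626, 0.0043, 0.0597]
eef_rot: [0.751, 0.66, -0.0, -0.0]
contact_force: [0.4, 0.2, -0.5]
opening: 0.202
```

```bash
python3 -m inch '[[0,0,-0.04,0,10],[0,0,0,0,10]]'
python3 -m inch '[[0,0,-0.04,0,10],[0,0,0,0,10]]'
```

```text
clock: 11.5
tool_pos: [0.6261, 0.0043, 0.0588]
eef_rot: [0.751, 0.66, -0.0, -0.0]
contact_force: [-0.2, 0.4, -1.3]
opening: 0.203
clock: 11.7
tool_pos: [0.6261, 0.0044, 0.0578]
eef_rot: [0.751, 0.66, -0.0, -0.0]
contact_force: [0.5, -0.6, -0.6]
opening: 0.206
```

```bash
python3 -m inch '[[0,0,-0.02,0,10],[0,0,0,0,10]]'
python3 -m inch '[[0,0,-0.02,0,10],[0,0,0,0,10]]'
```

```text
clock: 11.9
tool_pos: [0.6262, 0.0043, 0.0576]
eef_rot: [0.751, 0.66, 0.0, 0.0]
contact_force: [-0.4, -0.0, 1.1]
opening: 0.203
clock: 12.1
tool_pos: [0.6263, 0.0044, 0.0576]
eef_rot: [0.751, 0.66, 0.0, 0.0]
contact_force: [-1.2, 0.8, 4.3]
opening: 0.201
```

Contact came at exactly the flush height (0.0576). I press a little more and hold for a second.

```bash
python3 -m inch '[[0,0,-0.02,0,10],[0,0,0,0,10]]'
python3 -m inch '[[0,0,-0.01,0,10],[0,0,0,0,10]]'
```

```text
clock: 12.3
tool_pos: [0.6263, 0.0043, 0.0575]
eef_rot: [0.751, 0.66, 0.0, 0.0]
contact_force: [-2.7, -0.4, 8.7]
opening: 0.202
clock: 12.5
tool_pos: [0.6263, 0.0044, 0.0575]
eef_rot: [0.751, 0.66, 0.0, 0.0]
contact_force: [-2.5, 0.0, 10.2]
opening: 0.203
```

```bash
python3 -m inch '[[0,0,0,0,10],[0,0,0,0,10],[0,0,0,0,10]]'
python3 -m inch '[[0,0,0,0,10],[0,0,0,0,10],[0,0,0,0,10]]'
```

```text
clock: 12.8
tool_pos: [0.6263, 0.0043, 0.0576]
eef_rot: [0.751, 0.66, 0.0, 0.0]
contact_force: [-2.0, 0.2, 10.2]
opening: 0.2
clock: 13.1
tool_pos: [0.6263, 0.0044, 0.0575]
eef_rot: [0.751, 0.66, 0.0, 0.0]
contact_force: [-2.9, 0.5, 9.7]
opening: 0.205
```

```bash
python3 -m inch '[[0,0,0.04,0,10],[0,0,0,0,30],[0,0,0,0,56],[0,0,0,0,56],[0,0,0,0,56]]'
python3 -m inch '[[0,0,0,0,56],[0,0,0.4,0,56],[0,0,0.8,0,56],[0,0,0.9,0,56],[0,0,0.9,0,56]]'
python3 leaf.py o f
python3 -m inch '[[-0.5,-0.3,0.4,0.25,56],[-0.9,-0.6,0,0.25,56],[-0.9,-0.6,0,0.26,56],[-0.9,-0.6,0,0,56],[-0.9,-0.6,0,0,56]]'
python3 leaf.py o f2;python3 meas.py | grep -A2 -E 'side|orange h|yellow h'
```

```text
clock: 13.6
tool_pos: [0.6262, 0.0044, 0.0569]
eef_rot: [0.751, 0.66, -0.0, -0.0]
contact_force: [0.0, -0.3, -0.7]
opening: 0.54
clock: 14.1
tool_pos: [0.6262, 0.0043, 0.1336]
eef_rot: [0.751, 0.66, 0.0, 0.0]
contact_force: [-1.2, 0.7, 0.3]
opening: 0.637
state [0.6262 0.0043 0.1336]
149 [ 0.615  -0.0242  0.0523] [0.6348 0.0312 0.1165] [625.1   3.4  55.7  18.6  -2.1]
rack frame y 1-99% [0.0082 0.0618] mid 0.035 x [-0.0079  0.0097] z [0.0539 0.1155]
clock: 14.65
tool_pos: [0.523, -0.0637, 0.1426]
eef_rot: [0.724, 0.689, 0.0, 0.0]
contact_force: [-0.2, -0.5, 0.2]
opening: 0.631
state [ 0.523  -0.0637  0.1426]
9 [ 0.5115 -0.0913  0.1626] [ 0.5573 -0.074   0.2431] [534.3 -82.4  48.8   3.  -69.5]
rack frame y 1-99% [-0.0739 -0.0512] mid -0.0625 x [-0.1006 -0.0575] z [0.1626 0.2431]
orange handle n 176 zmax 0.1133
  top pts [624.7   3.7  24.   16.   -6.5] [0.623  0.004  0.1088]
  all [624.6   3.9  53.   16.2  -7.3] 231
--
side bench z 0.0009572966056969889
orange handle n 33 zmax 0.0751
  all [620.7 -15.2  24.5  14.   38.3] 43
  all [464.2  79.   53.8  43.4 -82.9] 371
```

```bash
python3 -m inch '[[-0.7,-0.5,0,0,56],[-0.7,-0.5,0,0,56],[-0.7,-0.5,0,0,56],[-0.67,-0.5,0,0,56],[0,0,0,0,56]]'
python3 -m inch '[[0,0,-0.6,0,56],[0,0,-0.6,0,56],[0,0,-0.5,0,56],[0,0,0,0,56]]'
python3 tip.py;python3 leaf.py y g
```

```text
clock: 15.3
tool_pos: [0.4533, -0.1144, 0.1423]
eef_rot: [0.725, 0.688, -0.001, -0.0]
contact_force: [1.3, 0.6, -0.0]
opening: 0.642
clock: 15.7
tool_pos: [0.4558, -0.1117, 0.0985]
eef_rot: [0.724, 0.69, 0.0, -0.0]
contact_force: [-0.5, 0.2, -0.2]
opening: 0.632
state [ 0.4558 -0.1117  0.0985] tip z 0.1211 tips xy [ 0.4111 -0.1255  0.1197] [ 0.5007 -0.1005  0.1611] body z 0.1783
implied tcp z 0.1401
state [ 0.4559 -0.112   0.0992]
214 [ 0.4441 -0.1413  0.0419] [ 0.4623 -0.088   0.0955] [ 453.5 -114.6   52.9   16.9   -2.3]
rack frame y 1-99% [-0.1305 -0.0797] mid -0.1051 x [-0.1641 -0.1458] z [0.044  0.0949]
```

```bash
python3 -m inch '[[-0.08,-0.07,-0.6,0,56],[0,0,-0.6,0,56],[0,0,-0.6,0,56],[0,0,-0.64,0,56],[0,0,0,0,56]]'
python3 -m inch '[[0,0,0,0,10],[0,0,0,0,10],[0,0,0,0,10],[0,0,0,0,10],[0,0,0,0,10]]' 25
python3 -m inch '[[0,0,0,0,10],[0,0,0,0,10]]' 25
python3 meas.py | grep -A2 -E 'side|yellow h'
```

```text
clock: 16.3
tool_pos: [0.4529, -0.1144, 0.038]
eef_rot: [0.724, 0.69, -0.0, -0.0]
contact_force: [-0.4, 0.4, -0.3]
opening: 0.632
clock: 16.8
tool_pos: [0.4527, -0.1149, 0.039]
eef_rot: [0.724, 0.689, 0.0, 0.0]
contact_force: [0.5, 0.2, 0.9]
opening: 0.205
clock: 17.0
tool_pos: [0.4527, -0.115, 0.0389]
eef_rot: [0.724, 0.689, 0.0, 0.0]
contact_force: [0.8, 0.2, 3.2]
opening: 0.199
side bench z 0.0009288143259656989
  all [466.7  77.7  51.4  46.6 -88.3] 386
  all [366.  -53.2  13.7  10.5 -64.3] 44
```

```bash
python3 -m inch '[[0,0,0.5,0,10],[0,0,0.8,0,10],[0,0,0.9,0,10],[0,0,0.8,0,10],[0,0,0.4,0,10]]'
python3 -m inch '[[0.6,0.3,0,-0.25,10],[0.9,0.3,0,-0.25,10],[0.9,0.3,0,-0.26,10],[0.9,0.3,0,0,10],[0.9,0.3,0,0,10]]'
python3 -m inch '[[0.9,0.3,0,0,10],[0.9,0.21,0,0,10],[0.4,0,0,0,10],[0.14,0,0,0,10],[0,0,0,0,10]]'
python3 leaf.py y g
```

```text
clock: 17.6
tool_pos: [0.4527, -0.115, 0.1255]
eef_rot: [0.724, 0.689, 0.001, 0.001]
contact_force: [-0.5, 0.4, -1.0]
opening: 0.203
clock: 18.1
tool_pos: [0.5576, -0.0769, 0.1235]
eef_rot: [0.751, 0.66, -0.0, -0.0]
contact_force: [0.2, -0.2, -0.8]
opening: 0.202
clock: 18.6
tool_pos: [0.6154, -0.0648, 0.1232]
eef_rot: [0.751, 0.66, -0.0, -0.0]
contact_force: [0.7, -0.4, -0.8]
opening: 0.202
state [ 0.6154 -0.0648  0.1232]
96 [ 0.5873 -0.0952  0.097 ] [ 0.6224 -0.0408  0.2132] [612.2 -73.6  59.2  28.6 -23.3]
rack frame y 1-99% [-0.0619 -0.0114] mid -0.0367 x [-0.0097  0.0074] z [0.1025 0.1814]
```

View pics/g.png

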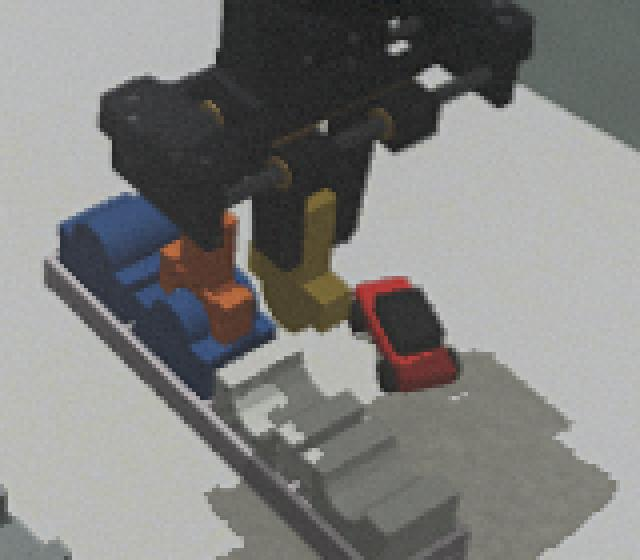

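The orange leaf sits flush on ridge 2 and the yellow leaf hangs upright above channel 3. I descend.

```bash
python3 -m inch '[[0,0,-0.5,0,10],[0,0,-0.6,0,10],[0,0,-0.6,0,10],[0,0,0,0,10],[0,0,0,0,10]]'
python3 leaf.py y g
```

```text
clock: 19.15
tool_pos: [0.6153, -0.0647, 0.0802]
eef_rot: [0.751, 0.66, -0.001, -0.001]
contact_force: [-0.4, -0.2, -1.9]
opening: 0.2
state [ 0.6153 -0.0647  0.0802]
111 [ 0.6041 -0.0915  0.0706] [ 0.6212 -0.0407  0.1365] [614.6 -66.5  50.5  15.9  -7.5]
rack frame y 1-99% [-0.061  -0.0153] mid -0.0382 x [-0.0089  0.0065] z [0.0707 0.136 ]
```

```bash
python3 -m inch '[[0,0,-0.24,0,10],[0,0,0,0,10]]'
python3 -m inch '[[0,0,-0.16,0,10],[0,0,0,0,10]]'
python3 -m inch '[[0,0,-0.08,0,10],[0,0,0,0,10]]'
python3 -m inch '[[0,0,-0.06,0,10],[0,0,0,0,10]]'
```

```text
clock: 19.4
tool_pos: [0.6157, -0.0646, 0.0748]
eef_rot: [0.751, 0.66, -0.0, -0.0]
contact_force: [-0.1, -0.4, -0.1]
opening: 0.198
clock: 19.6
tool_pos: [0.6156, -0.0646, 0.0708]
eef_rot: [0.751, 0.66, -0.0, -0.0]
contact_force: [-1.1, 0.3, -0.7]
opening: 0.199
clock: 19.8
tool_pos: [0.6158, -0.0646, 0.0689]
eef_rot: [0.751, 0.66, -0.0, -0.0]
contact_force: [0.1, 0.7, -0.4]
opening: 0.204
clock: 20.0
tool_pos: [0.6158, -0.0647, 0.0675]
eef_rot: [0.751, 0.66, -0.0, -0.0]
contact_force: [-1.1, -0.5, -0.8]
opening: 0.203
```

```bash
python3 -m inch '[[0,0,-0.06,0,10],[0,0,0,0,10]]'
python3 -m inch '[[0,0,-0.06,0,10],[0,0,0,0,10]]'
python3 -m inch '[[0,0,-0.06,0,10],[0,0,0,0,10]]'
```

```text
clock: 20.2
tool_pos: [0.6158, -0.0647, 0.066]
eef_rot: [0.751, 0.66, -0.0, -0.0]
contact_force: [-0.5, -0.4, -0.8]
opening: 0.201
clock: 20.4
tool_pos: [0.6158, -0.0646, 0.0644]
eef_rot: [0.751, 0.66, -0.0, -0.0]
contact_force: [1.0, -0.4, -1.6]
opening: 0.203
clock: 20.6
tool_pos: [0.6158, -0.0646, 0.0629]
eef_rot: [0.751, 0.66, -0.0, -0.0]
contact_force: [-0.2, -0.1, -1.2]
opening: 0.205
```

The leaf is past the proud height (about 0.065) with no contact, so channel 3 matches. I go on to flush.

```bash
python3 -m inch '[[0,0,-0.06,0,10],[0,0,0,0,10]]'
python3 -m inch '[[0,0,-0.04,0,10],[0,0,0,0,10]]'
python3 -m inch '[[0,0,-0.03,0,10],[0,0,0,0,10]]'
```

```text
clock: 20.8
tool_pos: [0.6158, -0.0646, 0.0614]
eef_rot: [0.751, 0.66, -0.0, -0.0]
contact_force: [-0.9, -0.6, -0.7]
opening: 0.201
clock: 21.0
tool_pos: [0.6158, -0.0646, 0.0605]
eef_rot: [0.751, 0.66, -0.0, -0.0]
contact_force: [-0.7, -0.8, -1.5]
opening: 0.205
clock: 21.2
tool_pos: [0.6159, -0.0646, 0.0598]
eef_rot: [0.751, 0.66, 0.0, -0.0]
contact_force: [-0.1, 0.2, -1.1]
opening: 0.201
```

```bash
python3 -m inch '[[0,0,-0.02,0,10],[0,0,0,0,10]]'
python3 -m inch '[[0,0,-0.02,0,10],[0,0,0,0,10]]'
```

```text
clock: 21.4
tool_pos: [0.6159, -0.0646, 0.0593]
eef_rot: [0.751, 0.66, -0.0, -0.0]
contact_force: [-0.3, 0.1, -0.6]
opening: 0.201
clock: 21.6
tool_pos: [0.616, -0.0647, 0.059]
eef_rot: [0.751, 0.66, 0.0, 0.0]
contact_force: [-0.4, 0.1, -0.0]
opening: 0.203
```

```bash
python3 -m inch '[[0,0,-0.02,0,10],[0,0,0,0,10]]'
python3 -m inch '[[0,0,-0.02,0,10],[0,0,0,0,10]]'
```

```text
clock: 21.8
tool_pos: [0.6162, -0.0647, 0.0589]
eef_rot: [0.751, 0.66, 0.0, 0.0]
contact_force: [-1.1, 0.2, 4.8]
opening: 0.203
clock: 22.0
tool_pos: [0.6164, -0.0647, 0.0588]
eef_rot: [0.751, 0.66, 0.0, 0.0]
contact_force: [-0.6, 0.3, 7.5]
opening: 0.203
```

Contact is at the flush height again. I add a little more load and hold.

```bash
python3 -m inch '[[0,0,-0.01,0,10],[0,0,0,0,10],[0,0,0,0,10],[0,0,0,0,10]]'
python3 -m inch '[[0,0,0,0,10],[0,0,0,0,10],[0,0,0,0,10],[0,0,0,0,10],[0,0,0,0,10]]'
```

```text
clock: 22.4
tool_pos: [0.6164, -0.0647, 0.0588]
eef_rot: [0.751, 0.66, 0.0, 0.0]
contact_force: [-1.4, -0.1, 8.5]
opening: 0.205
clock: 22.9
tool_pos: [0.6164, -0.0647, 0.0587]
eef_rot: [0.751, 0.66, 0.0, 0.0]
contact_force: [-1.3, -0.2, 9.1]
opening: 0.201
```

```bash
python3 -m inch '[[0,0,0.04,0,10],[0,0,0,0,30],[0,0,0,0,56],[0,0,0,0,56],[0,0,0,0,56]]'
python3 -m inch '[[0,0,0,0,56],[0,0,0.4,0,56],[0,0,0.8,0,56],[0,0,0.9,0,56],[0,0,0.9,0,56]]'
python3 -m inch '[[-0.5,0,0.8,0,56],[-0.9,0,0.6,0,56],[-0.9,0,0,0,56],[-0.9,0,0,0,56],[-0.9,0,0,0,56]]'
python3 -m inch '[[-0.9,0,0,0,56],[-0.9,0,0,0,56],[-0.5,0,0,0,56],[0,0,0,0,56],[0,0,0,0,56]]'
python3 meas.py | grep -A2 -E 'top|side|orange h|yellow h'
python3 -c "
from meas import *
for n in('top','side'):
    s=snap(n);C=cloud(s);H,S,V=cv2.split(cv2.cvtColor(s['pixels'],cv2.COLOR_RGB2HSV))
    a=np.radians(-7.4);D=C[...,:2]-[.6206,-.0308];Y=D@[-np.sin(a),np.cos(a)];X=D@[np.cos(a),np.sin(a)];Z=C[...,2]
    for nm,lo,hi,y0 in(('o',4,16,.034),('y',20,32,-.034)):
        m=(H>=lo)&(H<=hi)&(S>120)&(V>40)&(abs(X)<.03)&(abs(Y-y0)<.035)&(Z>.05)
        p=lambda A,k:np.percentile(A[m&k],[2,98]).mean().round(4)
        h=Z>.085
        print(n,nm,m.sum(),'head/handle dy',(p(Y,~h)-y0).round(4),(p(Y,h)-y0).round(4),'dx',p(X,Z>0),'ztop',np.percentile(Z[m],98).round(4),'zshoulder',np.median(Z[m&(abs(Y-y0)>.017)]).round(4))
    cv2.imwrite(f'pics/z{n}.png',cv2.resize(s['pixels'],None,fx=1.25,fy=1.25)[...,::-1])
"
```

```text
clock: 23.4
tool_pos: [0.6158, -0.0646, 0.0584]
eef_rot: [0.751, 0.66, -0.0, -0.0]
contact_force: [-0.9, -0.4, -0.3]
opening: 0.542
clock: 23.9
tool_pos: [0.616, -0.0647, 0.1351]
eef_rot: [0.751, 0.66, 0.0, 0.0]
contact_force: [0.4, 0.6, -0.1]
opening: 0.632
clock: 24.4
tool_pos: [0.5128, -0.0647, 0.1696]
eef_rot: [0.751, 0.66, 0.001, 0.001]
contact_force: [0.6, 0.9, 0.1]
opening: 0.635
clock: 24.9
tool_pos: [0.4571, -0.0647, 0.1693]
eef_rot: [0.751, 0.66, 0.001, 0.001]
contact_force: [0.4, 0.1, -0.2]
opening: 0.637
top bench z 0.00043837484964903695
orange handle n 165 zmax 0.1137
  top pts [624.1   3.8  24.   16.1  -9.5] [0.6231 0.0041 0.1094]
  all [624.4   3.9  53.   16.4  -7.8] 216
  all [469.   79.6  56.3  49.1 -11.8] 377
yellow handle n 104 zmax 0.1139
  top pts [614.6 -63.4  22.7  15.4  -6.8] [ 0.613  -0.0631  0.1091]
  all [614.6 -63.7  51.1  16.2  -7.2] 223
stand 175 [661.3 302.4  60.5  56.9 -61.7] [0.6538 0.295  0.0272]
--
side bench z 0.0009585363728437102
orange handle n 63 zmax 0.1145
  top pts [567.9 -53.1 174.8  23.4 -46.1] [ 0.6165 -0.006   0.1213]
  all [567.9 -53.1 174.8  23.4 -46.1] 63
orange handle n 48 zmax 0.0741
  all [624.4 -11.1  26.9  18.1  -3.9] 59
  all [464.3  79.4  54.7  44.  -83.1] 392
--
yellow handle n 69 zmax 0.1143
  top pts [615.9 -65.2  21.3  15.   -6.5] [ 0.6153 -0.0652  0.1128]
  all [615.9 -65.2  21.3  15.   -6.5] 69
  all [613.3 -83.5  15.3  14.2  78.3] 41
top o 241 head/handle dy 0.0006 0.0006 dx -0.0007 ztop 0.1148 zshoulder 0.0716
top y 240 head/handle dy 0.0008 0.001 dx -0.0017 ztop 0.1151 zshoulder 0.0655
side o 290 head/handle dy 0.0007 -0.0007 dx 0.0006 ztop 0.1142 zshoulder 0.0715
side y 158 head/handle dy 0.0005 -0.0001 dx -0.0004 ztop 0.1144 zshoulder 0.0666
```

View pics/zside.png

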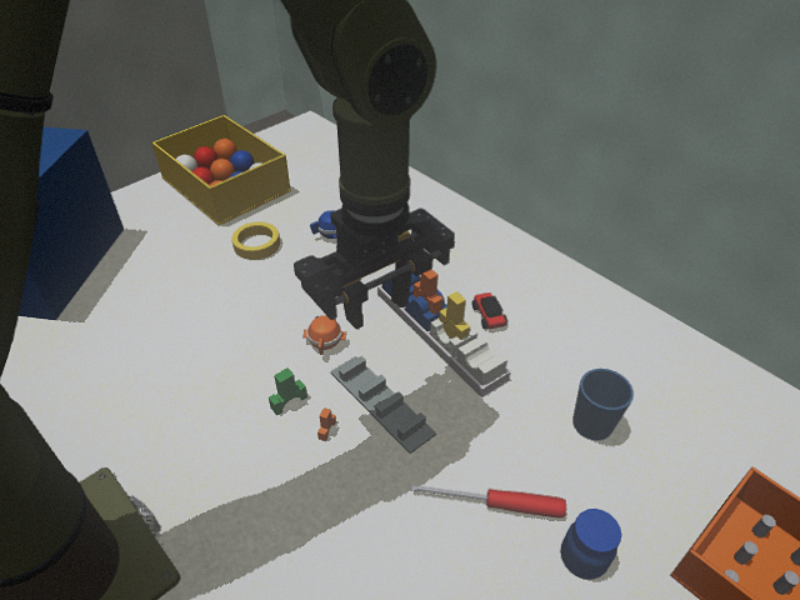

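The final view shows orange at (428,290) and yellow at (457,315), both upright on ridge 2 and channel 3. The stand is empty and the bystanders are in place. Head tops at 0.0716 and 0.066 match flush (0.072 and 0.066).

```bash
python3 -c "
from plant import r
print(r.finish_job())"
```

```text
the job is handed in; nothing more can be done
None
```

I've handed the job in. The orange leaf stands home on place 2 and the yellow leaf on place 3, both pressed, released and clear of the arm. `finish_job` gives no verdict, so the checks below are my own.

- **Choosing the samples:** Camera depth put ridge 2 at about 16 mm, ridge 1 at about 19 mm, channel 3 at about 17 mm and channel 4 at about 14.5 mm. Both leaves then passed the height where a mismatch would stand proud with no resistance, and first met contact at flush. I did not touch the non-matching samples 1 and 4, and I did no separate rocking test.
- **Pressing:** I held the orange leaf at about 10 N for 0.8 s and the yellow at about 9 N for 0.9 s.
- **Final positions:** In both cameras the leaves are within about 1 mm across the curve and 2 mm along it. Head tops measured 71.6 and 66 mm, against 72 and 66 mm expected for flush. Nothing else on the bench looked moved in the last view.
- **What disagreed:** The robot's reported tool height read about 42 mm lower than the camera's. My first grip on the orange leaf closed on air above the handle, without touching it. I measured the offset, corrected for it and carried on. The run ended at about 25 s of the 72 s allowed.

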